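Complete the ring carrier and lift it out of its loading dock

ROBOT

A 6-joint arm with a two-finger parallel gripper is mounted at the origin on a cart in front of the work surface, level with it; the furniture and walls round the work are solid. World frame = base frame: x ahead of the robot, y to its left, z up, the work surface at z = 0. Lengths are in m, angles in rad, forces in N, time in s.
With the tool pointing down it reaches from about 0.325 to 0.85 m from the base axis. Payload 4.4 kg.
Tool frame: the origin (TCP) lies on the centre line of the jaws, within the pads' length; the fingertips stand r.tips_ahead ahead of it and the grasp point (between the pads) lies 11 mm behind it (r.tips_ahead is the distance from the TCP to the fingertips, in m); z points along the fingers, y is the direction in which the jaws open and shut (so a half turn about z gives the same grasp; the last joint's range is limited). The gripper opens to 94 mm and grips with 3 to 60 N. Pads are 16 mm wide; open, the fingers measure 119 mm over their backs; the gripper's body (75 mm by 177 mm) begins 78 mm behind the grasp point.
Start: joints at [-1.405, 0.207, 1.542, -0, 1.393, -0.15], TCP at [0.179, -0.546, 0.213] pointing down, gripper open.
Joint ranges: [-2.73, 2.73], [-0.86, 2.22], [0.23, 2.46], [-1.11, 4.25], [0.08, 2.63], [-2.82, 2.82]. Speed limits (rad/s): [2.79, 2.79, 3.14, 3.14, 3.14, 3.14].

INTERFACE

Orientations are given as a unit quaternion [x, y, z, w].
In Python, from plant import r gives the robot as it stands. The module is installed in compiled form; this text tells all that it offers.
- The arm moves only by the tool drive_tool, never from a script. Its argument "series" is one flat list of numbers, 5 for each row, row after row: the shift along the tool's x, y, z in cm, then the turn about the tool's z in degrees, then the finger opening in cm, from 0 to 9.4. A call has 1 to 10 rows; each row is the pose to reach, as a shift and turn from the pose measured when the call began, along the tool's axes at that moment; what a row does not reach only later rows make up. A row lasts 1/12 s, in which the tool goes at most 41.7 mm and 7.16 degrees, less where a joint would pass 70% of its speed; a pose out of reach is approached as far as the arm can. A call with a gripper value outside its range is refused whole. The fingers move at their own pace and stop on an object; "squeeze" is the grip in N (left out, the last holds). Time passes only in rows, so rows that repeat a pose let the fingers close. It gives the time, the measured TCP pose, the force and the opening at its end, in the units of the state.
- r.get_obs(): the state, without advancing time (a new reading comes with each control period).
- r.get_image(name): name is "scene" or "top"; returns the picture (384x512x3 uint8, red, green, blue); there is no depth.
- r.get_calibration(name): a dict with "K" (3x3 intrinsics, pixels), "xyz" and "orientation" of the camera in the world. Camera axes: x right, y down, z forward; pixel columns grow to the right and rows downward; lengths in m; the calibration is good to about 2 mm. A picture is of the moment at which its call begins. get_calibration takes no time and is no camera call.
- r.close_job(): hands the job in, once; it reports no verdict.
The state is a dict: "time_s": time; "joint_pos": joint angles; "joint_vel": joint speeds; "tau": joint torques, N m; "tcp_pos": TCP position; "tool_rot": TCP orientation; "ft_force": force on the tool from outside, world axes, zero at the start; "wrist_torque": the same for the moment, N m; "gripper_width": finger opening in m.
Only numpy, scipy, OpenCV 4.12 (cv2) and the standard library are available. Lean on these libraries where they do the work, as an engineer would, in place of code of your own. Each camera call takes 0.05 s, during which the arm holds its last target.

TASK

Put the brass ring from the black sorting tray fully down on the white carrier's one empty post and let go of it, leaving the copper and steel rings in their compartments and everything else on the bench where it is. Then pinch the carrier's two blue side catches together, lift the carrier level out of the loading dock without forcing it, and finish while still holding it well clear of the dock by the pinched catches, with all four brass rings on their posts.

Things in the scene. Friction and masses are not known exactly. Their poses are not given: they have to be found in the camera images.
- dock: fixed dark steel loading dock, 190 (x) x 86 (y) mm; origin: centre of its underside, z up. The carrier stands on its floor, 8 mm up, with about 1.4 mm play between black guides 12 mm high. Midway along each long side a steel keeper (34 mm along x, 25 to 37.5 mm from the middle line, top 11.5 mm above that floor) holds the bolt of a catch down
- carrier: loose white ring carrier, 150 (x) x 40 (y) mm, deck 22 mm high, 0.22 kg, in the dock with its axes along the dock's; origin: centre of its underside, z up. Steel posts 11 mm thick with domed tips stand along x at -60, -32, 32 and 60 mm; seats at height 26, tips at 44 mm. In the middle a white spring housing 40 x 24 mm, 42 mm high, with a blue catch on its +y and -y side
- post_4 (a point): the one empty post, at the carrier's +x end: the point on its axis at the top of its seat, where the middle of the ring's underside comes to rest
- post_1 (a point): the same point of the loaded post at the -x end of the carrier, 120 mm from post_4
- post_2 (a point): the same point of the loaded post at x = -32 mm
- post_3 (a point): the same point of the loaded post at x = +32 mm, 28 mm from post_4
- catch_left (a joint): travel (m) of the blue catch on the carrier's +y side: 0 sprung out, bolt under the keeper; 0.008 fully pinched in; free of the keeper from about 0.005. Spring 4 N at first, 7 N at the end. Its upright finger plate is 26 mm wide along x, 12 to 50 mm above the carrier's underside; the outer faces of the two plates are 56 mm apart sprung out, 40 mm fully pinched
- catch_right (a joint): the same for the catch on the carrier's -y side
- catch_left_face (a point): middle of the outer face of the left catch's finger plate, 36 mm above the carrier's underside; it moves with the catch
- catch_right_face (a point): the same on the right catch
- tray: fixed black sorting tray 168 (x) x 102 (y) mm, walls 4 mm thick and 14 mm high, floor 4 mm above the worktop; three compartments in a row along its x, each 50 (x) x 94 (y) mm inside, with one ring lying flat in each; origin: centre of its underside
- brass_ring: loose brass (yellow) band ring, outside 23 mm, inside 18 mm, 8 mm high, 12 g, lying flat in one of the tray's compartments; origin: centre of its underside
- copper_ring: copper (reddish) ring of the same size in another compartment; stays there
- steel_ring: steel ring of the same size in another compartment; stays there
- loaded_1: brass ring of the same size already on post_1; origin: centre of its underside
- loaded_2: brass ring already on post_2
- loaded_3: brass ring already on post_3
- flux_jar: brown flux jar with a brush, 45 mm wide, 48 mm high, standing behind the tray; leave alone
- tin_blue: round blue tin, 89 mm across, 37 mm high, behind the dock; leave alone
- bench_block: square steel bench block 62 x 62 x 22 mm, left in front of the dock; leave alone
- round_stake: round steel block 64 mm across, 17 mm high, in front of the dock; leave alone

How it is judged:
By the outcome, as a careful person would: the job done as asked, in the order asked, and still so for the second after the job is handed in, while the arm keeps its last pose, push and grip.
It also fails if it takes over 48 s, if anything falls off the work surface, if the arm or the gripper's body presses on something with over 40 N, if the wrist force passes 120 N, or if a joint passes its speed limit or range.

## Working session

There is one attempt and no reset: what is moved stays moved. The work goes in short steps, Python scripts to look and compute and a tool call to move; the robot and the scene stay as the last step left them, time stands still between calls to the robot, and variables do not carry over. Pictures are saved under pics/ and viewed, and the job is handed in when it is done.

Besides the shell and the picture viewer there is one more tool, called after ">>>" as name(argument=value, ...), one argument or row to a line, values as JSON. drive_tool: Moves the arm, as the interface text tells. Its arguments: {"type":"object","properties":{"series":{"type":"array","items":{"type":"number"}},"squeeze":{"type":"number"}},"required":["series"]}

```bash
mkdir -p pics
python3 - <<'E'
from plant import r
import cv2
print(r.get_obs(), r.tips_ahead)
for n in("scene","top"):
    im=r.get_image(n); cv2.imwrite(f"pics/{n}0.png",im[:,:,::-1]); print(n,r.get_calibration(n))
E
```

```text
{'time_s': 0.0, 'joint_pos': array([-1.40449991e+00,  2.07436729e-01,  1.54293424e+00, -2.12807248e-05,
        1.39349146e+00, -1.50501417e-01]), 'joint_vel': array([-0.00075926,  0.00114919,  0.00020196, -0.00087007, -0.00168846,
       -0.00181072]), 'tau': array([ 4.43101480e-04, -3.70875943e+01, -2.81419659e+01,  6.97134901e-02,
        3.60039028e-02, -1.67924172e-04]), 'tcp_pos': array([ 0.17897747, -0.54561016,  0.21229065]), 'tool_rot': array([ 9.87480165e-01,  1.57739136e-01, -1.94337383e-05, -1.13476549e-03]), 'ft_force': array([ 0.14037215,  0.41112734, -0.4855131 ]), 'wrist_torque': array([-0.00265615,  0.01139639,  0.01967798]), 'gripper_width': 0.09386265224550039} 0.008
scene {'K': array([[468.80283955,   0.        , 257.67518305],
       [  0.        , 468.80283955, 193.4098827 ],
       [  0.        ,   0.        ,   1.        ]]), 'xyz': array([ 0.70813388, -0.38841818,  1.05192706]), 'orientation': array([ 0.95948426,  0.12782431, -0.03942052, -0.24798573])}
top {'K': array([[455.27310977,   0.        , 241.7940135 ],
       [  0.        , 455.27310977, 190.35663337],
       [  0.        ,   0.        ,   1.        ]]), 'xyz': array([0.45980955, 0.11499885, 1.07523344]), 'orientation': array([ 0.71356694, -0.69903428,  0.03294747, -0.0329813 ])}
```

View pics/scene0.png

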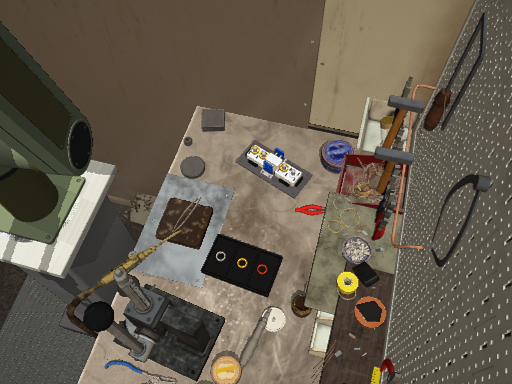

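View pics/top0.png

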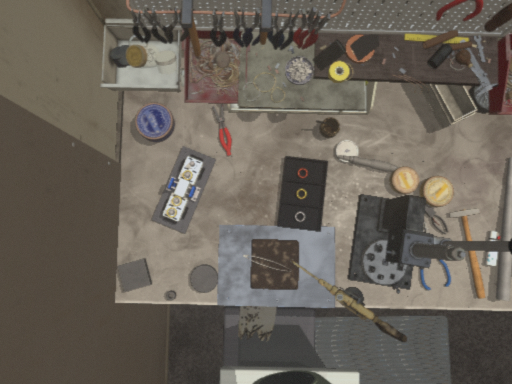

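Run:
```python
import cv2,numpy as np
a=cv2.imread("pics/top0.png");b=cv2.imread("pics/scene0.png")
c=lambda im,x,y,w,h,s:cv2.resize(im[y:y+h,x:x+w],None,fx=s,fy=s,interpolation=cv2.INTER_CUBIC)
cv2.imwrite("pics/t_car.png",c(a,145,140,80,100,6)); cv2.imwrite("pics/t_tray.png",c(a,270,150,66,86,6))
cv2.imwrite("pics/s_car.png",c(b,230,130,90,70,8)); cv2.imwrite("pics/s_tray.png",c(b,195,228,95,72,8))
```

```text
(no output)
```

View pics/t_car.png

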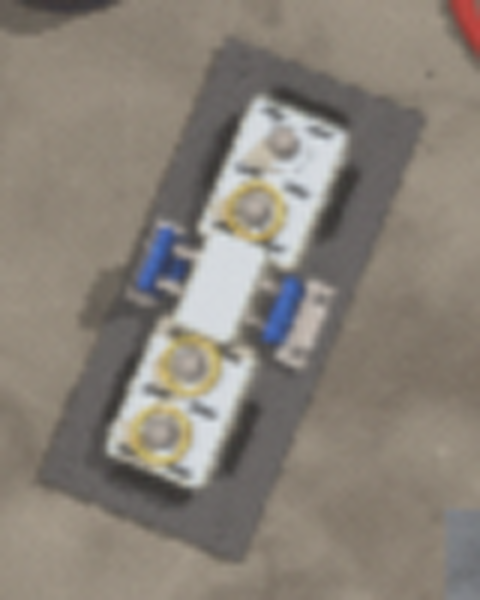

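View pics/t_tray.png

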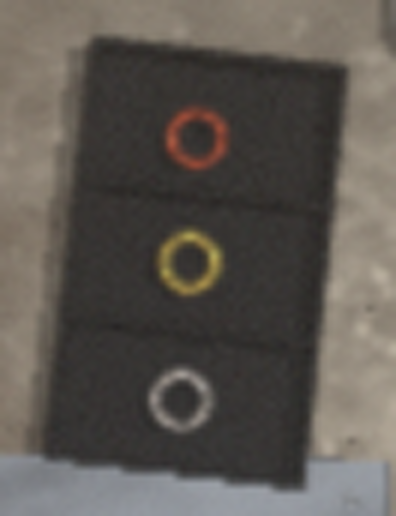

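View pics/s_car.png

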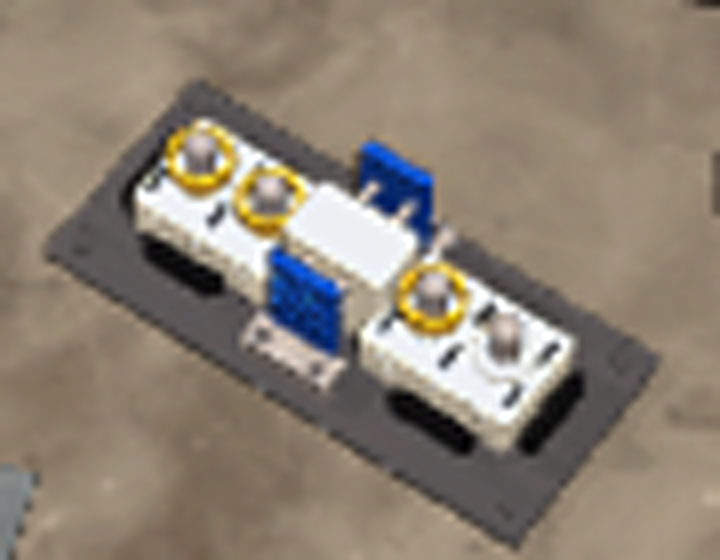

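View pics/s_tray.png

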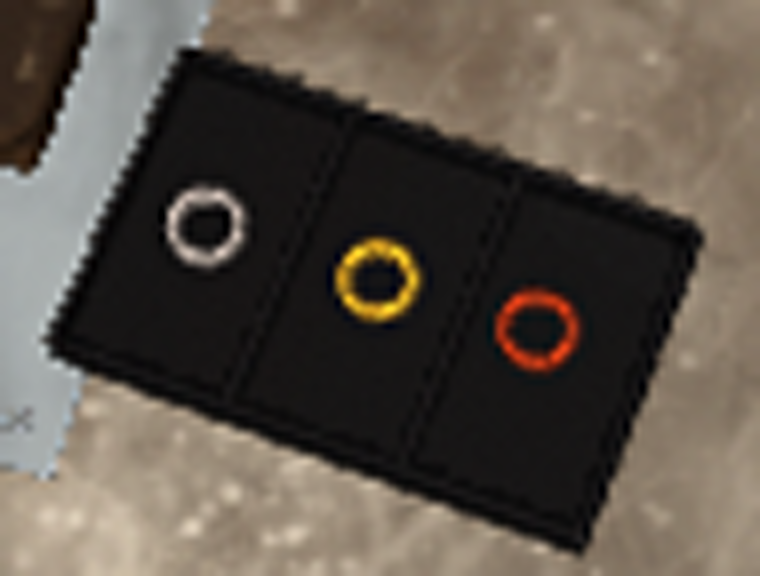

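```bash
cat > h.py <<'E'
import numpy as np, cv2
from scipy.spatial.transform import Rotation as R
from plant import r
cal={n:r.get_calibration(n) for n in("scene","top")}
def ray(n,uv):
    c=cal[n]; d=np.linalg.inv(c["K"])@np.array([uv[0],uv[1],1.]); return c["xyz"],R.from_quat(c["orientation"]).apply(d)
def onz(n,uv,z):
    o,d=ray(n,uv); return (o+d*(z-o[2])/d[2])[:2]
def proj(n,P):
    c=cal[n]; p=R.from_quat(c["orientation"]).inv().apply(np.atleast_2d(P)-c["xyz"]); q=p@c["K"].T; return q[:,:2]/q[:,2:]
def shift(target,yaw=None):
    """needed tool shift (cm) for TCP to target, and turn deg so that tool y axis line is at yaw(rad, world, mod pi)"""
    o=r.get_obs(); M=R.from_quat(o["tool_rot"]); s=M.inv().apply(np.array(target)-o["tcp_pos"])*100
    y=M.apply([0,1,0]); cur=np.arctan2(y[1],y[0]); t=None
    if yaw is not None:
        d=(yaw-cur+np.pi/2)%np.pi-np.pi/2; t=-np.degrees(d) # tool z down
    return s,t,M.as_matrix()[:,2]
E
cat > m.py <<'E'
from h import *
fs={"scene":((230,130),8),"top":((145,140),6)}
cor={"top":[(230,38),(427,115),(240,562),(38,482)],"scene":[(658,358),(515,545),(45,255),(195,82)]}
post4={"top":(285,142),"scene":(507,335)}
for n in fs:
    (ox,oy),s=fs[n]; f=lambda p:((p[0]+.5)/s-.5+ox,(p[1]+.5)/s-.5+oy)
    P=np.array([onz(n,f(p),.008) for p in cor[n]]); print(n,"dock corners",P.round(4).tolist(),"c",P.mean(0).round(4), "sides",[np.linalg.norm(P[i]-P[(i+1)%4]).round(4) for i in range(4)])
    ax=(P[0]+P[1]-P[2]-P[3]); print("yaw",np.degrees(np.arctan2(ax[1],ax[0])))
    print("post4 tip",onz(n,f(post4[n]),.049).round(4))
    im=cv2.imread(f"pics/{n}0.png"); hsv=cv2.cvtColor(im,cv2.COLOR_BGR2HSV)
    for nm,lo,hi in(("y",(20,110,90),(34,255,255)),("b",(108,150,60),(125,255,255))):
        m=cv2.inRange(hsv,lo,hi); k,l,st,c=cv2.connectedComponentsWithStats(m)
        for i in range(1,k):
            if st[i,4]>12:
                X=onz(n,c[i],.04); 
                if .15<X[0]<.7: print(nm,st[i,4],c[i].round(1),"z.04",X.round(4),"z.009",onz(n,c[i],.009).round(4))
E
python3 m.py
```

```text
scene dock corners [[0.6631, 0.2593], [0.634, 0.1798], [0.4588, 0.2461], [0.488, 0.3263]] c [0.561  0.2529] sides [np.float64(0.0846), np.float64(0.1874), np.float64(0.0854), np.float64(0.1875)]
yaw -20.84235888598861
post4 tip [0.6174 0.2299]
y 20 [253.6 150. ] z.04 [0.5026 0.273 ] z.009 [0.4963 0.2932]
y 26 [262.8 154.4] z.04 [0.5294 0.2658] z.009 [0.5239 0.2858]
y 29 [283.3 166.5] z.04 [0.5896 0.2435] z.009 [0.5859 0.2629]
y 33 [170.  236.3] z.04 [ 0.3781 -0.0139] z.009 [ 0.368  -0.0024]
y 84 [146.9 251.6] z.04 [ 0.34   -0.0643] z.009 [ 0.3287 -0.0543]
y 23 [132.  255.7] z.04 [ 0.3105 -0.0826] z.009 [ 0.2984 -0.0732]
y 79 [128.7 263.4] z.04 [ 0.3105 -0.102 ] z.009 [ 0.2984 -0.0932]
y 48 [242.  262.3] z.04 [ 0.5601 -0.032 ] z.009 [ 0.5556 -0.0211]
y 71 [106.9 278. ] z.04 [ 0.2765 -0.1472] z.009 [ 0.2633 -0.1398]
y 111 [225.4 368.7] z.04 [ 0.592  -0.2619] z.009 [ 0.5884 -0.2581]
b 55 [279.4 152.7] z.04 [0.5695 0.2819] z.009 [0.5653 0.3024]
b 70 [267.5 167.2] z.04 [0.5512 0.2312] z.009 [0.5464 0.2502]
b 15 [112.7 362.2] z.04 [ 0.3635 -0.311 ] z.009 [ 0.353  -0.3087]
b 14 [131.  366.4] z.04 [ 0.4033 -0.3088] z.009 [ 0.394  -0.3063]
top dock corners [[0.6628, 0.2581], [0.6336, 0.1793], [0.4564, 0.2475], [0.4858, 0.3272]] c [0.5596 0.253 ] sides [np.float64(0.084), np.float64(0.1899), np.float64(0.085), np.float64(0.19)]
yaw -21.189309657072045
post4 tip [0.6154 0.2304]
y 63 [404.2 180.2] z.04 [ 0.5876 -0.2551] z.009 [ 0.5914 -0.2662]
y 77 [441.2 189.8] z.04 [ 0.5674 -0.3395] z.009 [ 0.5706 -0.3532]
y 49 [301.1 193.6] z.04 [ 0.552  -0.0194] z.009 [ 0.5548 -0.0234]
```

Run:
```python
from h import *
for n,o,s,c in(("top",(270,150),6,[(92,38),(348,68),(303,488),(42,458)]),("scene",(195,228),8,[(700,232),(582,550),(50,350),(185,50)])):
    P=np.array([onz(n,((p[0]+.5)/s-.5+o[0],(p[1]+.5)/s-.5+o[1]),.014) for p in c]);ax=P[0]+P[1]-P[2]-P[3];print(n,P.mean(0),np.degrees(np.arctan2(ax[1],ax[0])),P.round(3).tolist())
print(shift([.5552,-.0223,.12],np.radians(90-10)))
```

```text
top [ 0.55539783 -0.02564749] -5.95210565448662 [[0.643, 0.016], [0.633, -0.085], [0.468, -0.068], [0.478, 0.034]]
scene [ 0.5568271  -0.02684307] -5.782756671347247 [[0.644, 0.016], [0.634, -0.086], [0.47, -0.069], [0.479, 0.032]]
(array([ 52.05055915, -37.99494465,   9.33155965]), np.float64(28.15124441689725), array([-3.72850442e-04,  2.02050581e-03, -9.99997889e-01]))
```

Run:
```python
import cv2,numpy as np
a=cv2.imread("pics/top0.png");b=cv2.imread("pics/scene0.png")
c=lambda im,x,y,w,h,s:cv2.resize(im[y:y+h,x:x+w],None,fx=s,fy=s,interpolation=cv2.INTER_CUBIC)
A=c(a,340,170,172,130,2.3);B=c(b,60,230,172,130,2.3)
cv2.imwrite("pics/mach.png",np.hstack([A,B]))
```

```text
(no output)
```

View pics/mach.png

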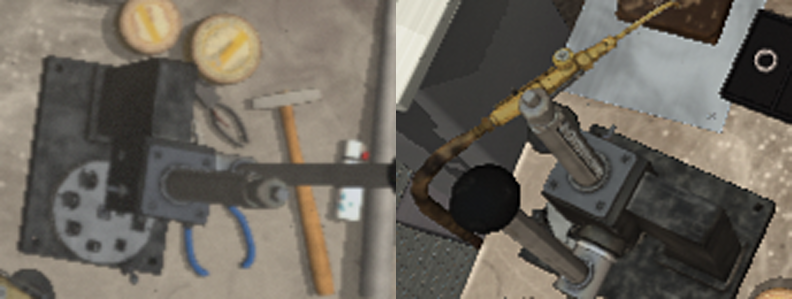

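Run:
```python
from h import *
for a,b in(((457.4,252.6),(119.6,273.5)),((514,246),(98.7,315.7)),((458,178),(0,0))):
    o,d=ray("top",a);p,e=ray("scene",b);A=np.c_[d,-e];k=np.linalg.lstsq(A,p-o,rcond=None)[0];print((o+d*k[0]),(p+e*k[1]))
```

```text
[ 0.43673    -0.21500097  0.37537628] [ 0.43542747 -0.21566444  0.37573208]
[ 0.44896451 -0.2847835   0.40379014] [ 0.44399587 -0.28737728  0.40541475]
[ 0.50135791 -0.03636532  0.75771696] [ 0.40317913 -0.12090861  0.78517272]
```

>>> drive_tool(
  series=[0, 0, -10, 0, 9.4, 0, 0, -15, 0, 9.4, 0, 0, -20, 0, 9.4, 0, 0, -25, 5, 9.4, 0, 0, -30, 10, 9.4, 0, 0, -31, 15, 9.4, 0, 0, -31, 20, 9.4, 0, 0, -31, 24, 9.4, 0, 0, -31, 24, 9.4, 0, 0, -31, 24, 9.4],
)

```text
time_s: 0.93
tcp_pos: [0.1792, -0.5466, 0.5229]
tool_rot: [0.999, -0.05, -0.0, -0.0]
ft_force: [0.1, 0.2, -0.7]
gripper_width: 0.094
```

Run:
```python
from h import *
print(shift([.5552,-.0223,.52],np.radians(84.1)));print(r.get_obs()["joint_pos"])
```

```text
(array([ 32.14080445, -55.94553756,   0.30395384]), np.float64(0.1275155762900084), array([-1.00361574e-04,  3.20818358e-04, -9.99999944e-01]))
[-1.40446705e+00  1.68179783e-01  9.67081831e-01 -5.05907483e-05
  2.00666405e+00  2.67056765e-01]
```

>>> drive_tool(
  series=[32.1, -55.9, 0.3, 0, 6, 32.1, -55.9, 0.3, 0, 6, 32.1, -55.9, 0.3, 0, 6, 32.1, -55.9, 0.3, 0, 6, 32.1, -55.9, 0.3, 0, 6, 32.1, -55.9, 0.3, 0, 6, 32.1, -55.9, 0.3, 0, 6, 32.1, -55.9, 0.3, 0, 6, 32.1, -55.9, 0.3, 0, 6, 32.1, -55.9, 0.3, 0, 6],
)

```text
time_s: 1.77
tcp_pos: [0.4222, -0.2055, 0.5175]
tool_rot: [0.999, -0.05, -0.002, -0.002]
ft_force: [0.2, -0.4, -0.1]
gripper_width: 0.0599
```

Run:
```python
from h import *
print(shift([.5552,-.0223,.2],np.radians(84.1)));print(r.get_obs()["joint_pos"])
```

```text
(array([ 11.57638218, -19.44479957,  31.75111068]), np.float64(0.19442592879031506), array([-0.0046975 ,  0.00374657, -0.99998195]))
[-6.37737981e-01 -6.98407688e-02  1.22690433e+00  2.33643789e-04
  1.99053393e+00  1.03272574e+00]
```

>>> drive_tool(
  series=[11.6, -19.4, 0, 0.2, 5, 11.6, -19.4, 0, 0.2, 5, 11.6, -19.4, 0, 0.2, 5, 11.6, -19.4, 0, 0.2, 5, 11.6, -19.4, 0, 0.2, 5, 11.6, -19.4, 0, 0.2, 5, 11.6, -19.4, 8, 0.2, 5, 11.6, -19.4, 16, 0.2, 5, 11.6, -19.4, 24, 0.2, 5, 11.6, -19.4, 31.8, 0.2, 5],
)

```text
time_s: 2.6
tcp_pos: [0.5542, -0.0225, 0.3452]
tool_rot: [0.999, -0.05, -0.005, -0.002]
ft_force: [0.3, -0.1, -0.4]
gripper_width: 0.05
```

Run:
```python
from h import *
print(shift([.5552,-.0223,.06],np.radians(84.1)));print(r.get_obs()["joint_pos"])
```

```text
(array([ 0.40682838,  0.07624018, 28.51945171]), np.float64(0.11915064819016438), array([-0.01036721,  0.00479685, -0.99993475]))
[-0.19824719  0.10174672  1.39387222  0.002671    1.65708257  1.47363927]
```

>>> drive_tool(
  series=[0.4, 0.1, 28.5, 0, 5, 0.4, 0.1, 28.5, 0, 5, 0.4, 0.1, 28.5, 0, 5, 0.4, 0.1, 28.5, 0, 5, 0.4, 0.1, 28.5, 0, 5, 0.4, 0.1, 28.5, 0, 5, 0.4, 0.1, 28.5, 0, 5, 0.4, 0.1, 28.5, 0, 5, 0.4, 0.1, 28.5, 0, 5],
)

```text
time_s: 3.35
tcp_pos: [0.5499, -0.0215, 0.0557]
tool_rot: [0.999, -0.05, -0.011, -0.003]
ft_force: [-0.2, 0.1, 0.6]
gripper_width: 0.0503
```

Run:
```python
from h import *
c=lambda im,x,y,w,h,s:cv2.resize(im[y:y+h,x:x+w],None,fx=s,fy=s,interpolation=cv2.INTER_CUBIC)
a=c(r.get_image("top")[:,:,::-1],250,140,100,110,4);b=c(r.get_image("scene")[:,:,::-1],190,210,100,110,4)
cv2.imwrite("pics/g1.png",np.hstack([a,b]))
print(shift([.5552,-.0223,.013],np.radians(84.1)));print(r.get_obs()["joint_pos"])
o=r.get_obs();P=o["tcp_pos"]; print(P,proj("top",P),proj("scene",P))
```

```text
(array([-0.01764494, -0.00973881,  4.84459756]), np.float64(0.14959004734471718), array([-0.00876027,  0.00448264, -0.99995158]))
[-0.19791437  0.34524273  1.70911226  0.00300396  1.09671033  1.47184508]
[ 0.5557902  -0.02263174  0.06144166] [[303.7898449 191.1158358]] [[240.8755115  254.65042436]]
```

View pics/g1.png

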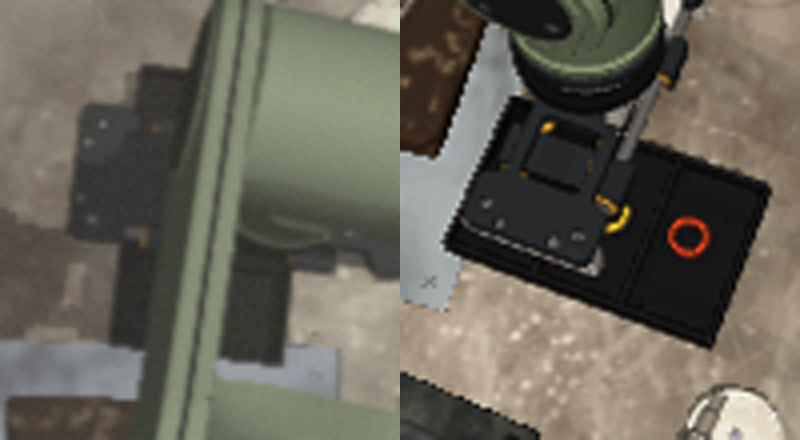

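>>> drive_tool(
  series=[0, 0, 2, 0.1, 5, 0, 0, 4, 0.1, 5, 0, 0, 4.8, 0.1, 5, 0, 0, 4.8, 0.1, 5, 0, 0, 4.8, 0.1, 5, 0, 0, 4.8, 0.1, 3.5, 0, 0, 4.8, 0.1, 2.6, 0, 0, 4.8, 0.1, 1.8, 0, 0, 4.8, 0.1, 1.8, 0, 0, 4.8, 0.1, 1.8],
  squeeze=10,
)

```text
time_s: 4.28
tcp_pos: [0.5558, -0.0225, 0.014]
tool_rot: [0.999, -0.051, -0.004, -0.002]
ft_force: [0.5, 0.1, 1.9]
gripper_width: 0.0226
```

Run:
```python
from h import *
c=lambda im,x,y,w,h,s:cv2.resize(im[y:y+h,x:x+w],None,fx=s,fy=s,interpolation=cv2.INTER_CUBIC)
b=c(r.get_image("scene")[:,:,::-1],190,210,100,80,7)
cv2.imwrite("pics/g2.png",b)
print(r.get_obs())
```

```text
{'time_s': 4.3333, 'joint_pos': array([-0.19768863,  0.4171865 ,  1.72913233,  0.00318859,  1.00384818,
        1.47346358]), 'joint_vel': array([-0.00078646,  0.00283679, -0.00112943,  0.00094195,  0.00175226,
        0.0007975 ]), 'tau': array([-1.34037554e-02, -3.82612824e+01, -2.11568499e+01,  2.74616032e-02,
       -1.30621358e-01, -1.14736795e-03]), 'tcp_pos': array([ 0.55580785, -0.02250298,  0.01399415]), 'tool_rot': array([ 0.99868767, -0.05101726, -0.00404348, -0.00195672]), 'ft_force': array([ 0.76392851, -0.38888696,  2.23959961]), 'wrist_torque': array([-0.0040466 ,  0.04344424,  0.00715364]), 'gripper_width': 0.022629298388971805}
```

View pics/g2.png

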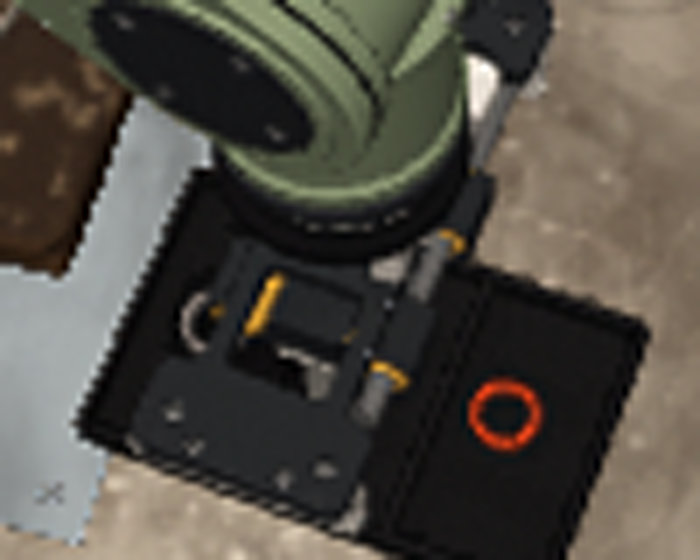

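>>> drive_tool(
  series=[0, 0, -2, 0, 1.8, 0, 0, -5, 0, 1.8, 0, 0, -9, 0, 1.8, 0, 0, -12, 0, 1.8, 0, 0, -12, 0, 1.8, 0, 0, -12, 0, 1.8],
)

```text
time_s: 4.83
tcp_pos: [0.5586, -0.0234, 0.1365]
tool_rot: [0.999, -0.051, -0.001, -0.002]
ft_force: [0.5, -0.4, -0.2]
gripper_width: 0.0226
```

Run:
```python
from h import *
c=lambda im,x,y,w,h,s:cv2.resize(im[y:y+h,x:x+w],None,fx=s,fy=s,interpolation=cv2.INTER_CUBIC)
b=c(r.get_image("scene")[:,:,::-1],190,190,100,80,7)
cv2.imwrite("pics/g3.png",b)
print(shift([.6163,.231,.13],np.radians(69)))
print(r.get_obs()["gripper_width"])
```

```text
(array([  3.3368245 , -25.87504643,   0.48664341]), np.float64(15.155383650992942), array([-0.00716163,  0.0041449 , -0.99996576]))
0.02253590618233299
```

View pics/g3.png

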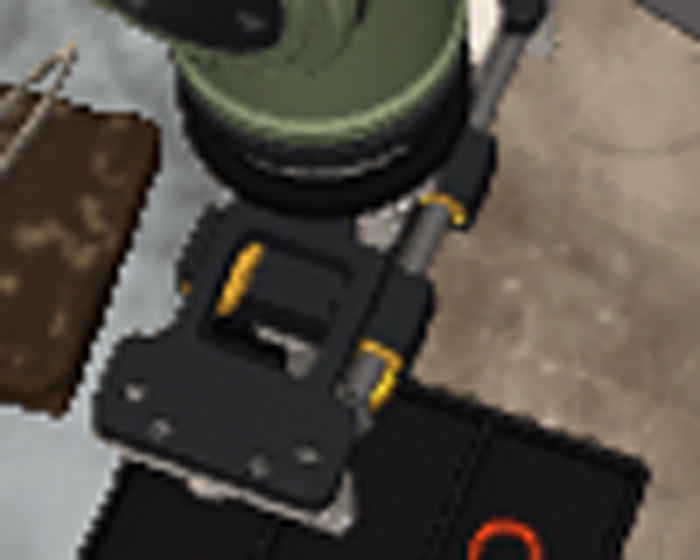

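>>> drive_tool(
  series=[3.3, -25.9, 0.5, 4, 1.8, 3.3, -25.9, 0.5, 8, 1.8, 3.3, -25.9, 0.5, 12, 1.8, 3.3, -25.9, 0.5, 15.2, 1.8, 3.3, -25.9, 0.5, 15.2, 1.8, 3.3, -25.9, 0.5, 15.2, 1.8, 3.3, -25.9, 0.5, 15.2, 1.8, 3.3, -25.9, 0.5, 15.2, 1.8, 3.3, -25.9, 0.5, 15.2, 1.8],
)

```text
time_s: 5.63
tcp_pos: [0.6143, 0.2308, 0.1273]
tool_rot: [0.983, -0.182, -0.006, 0.0]
ft_force: [0.4, -0.6, -0.3]
gripper_width: 0.0226
```

Run:
```python
from h import *
c=lambda im,x,y,w,h,s:cv2.resize(im[y:y+h,x:x+w],None,fx=s,fy=s,interpolation=cv2.INTER_CUBIC)
a=c(r.get_image("top")[:,:,::-1],145,130,80,100,5)
b=c(r.get_image("scene")[:,:,::-1],230,100,80,100,5)
cv2.imwrite("pics/g4.png",np.hstack([a,b]))
print(shift([.6163,.231,.07],np.radians(69)))
o=r.get_obs();P=o["tcp_pos"];print(P,o["gripper_width"],proj("scene",P),proj("top",P))
```

```text
(array([ 0.12283535, -0.21707598,  5.83912357]), np.float64(-0.13756419304626272), array([-0.01006701,  0.00271422, -0.99994564]))
[0.61495939 0.22925975 0.12840318] 0.02269542529337588 [[293.67322414 153.72762244]] [[188.56906235 157.72713983]]
```

View pics/g4.png

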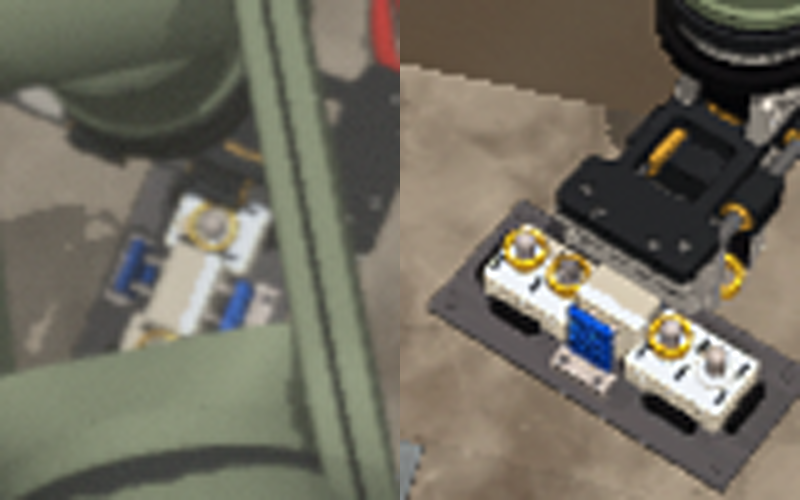

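>>> drive_tool(
  series=[0.1, -0.2, 2, 0, 1.8, 0.1, -0.2, 4, 0, 1.8, 0.1, -0.2, 5.6, 0, 1.8, 0.1, -0.2, 5.8, 0, 1.8, 0.1, -0.2, 5.8, 0, 1.8, 0.1, -0.2, 5.8, 0, 1.8],
)

```text
time_s: 6.23
tcp_pos: [0.6166, 0.2297, 0.0712]
tool_rot: [0.983, -0.184, -0.005, -0.0]
ft_force: [0.4, 0.1, 0.2]
gripper_width: 0.0227
```

Run:
```python
from h import *
c=lambda im,x,y,w,h,s:cv2.resize(im[y:y+h,x:x+w],None,fx=s,fy=s,interpolation=cv2.INTER_CUBIC)
a=c(r.get_image("top")[:,:,::-1],145,130,80,100,5)
b=c(r.get_image("scene")[:,:,::-1],250,115,80,100,5)
cv2.imwrite("pics/g5.png",np.hstack([a,b]))
print(shift([.6163,.231,.0455],np.radians(69)))
o=r.get_obs();P=o["tcp_pos"];print(P,o["gripper_width"],proj("scene",P),proj("top",P))
```

```text
(array([-0.09787518, -0.00933597,  2.67298635]), np.float64(-0.18904469207986885), array([-0.00714836,  0.00327059, -0.9999691 ]))
[0.61736988 0.23047178 0.07222131] 0.022562704551755193 [[293.48918769 166.28695361]] [[190.97359446 160.79682881]]
```

View pics/g5.png

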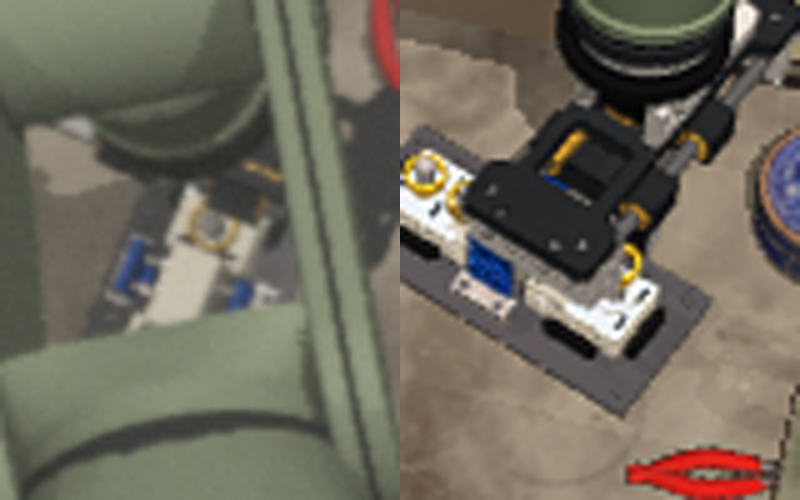

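>>> drive_tool(
  series=[-0.1, 0, 0.6, 0, 1.8, -0.1, 0, 1.2, 0, 1.8, -0.1, 0, 1.8, 0, 1.8, -0.1, 0, 2.3, 0, 1.8, -0.1, 0, 2.6, 0, 1.8, -0.1, 0, 2.7, 0, 1.8, -0.1, 0, 2.7, 0, 1.8],
)

```text
time_s: 6.92
tcp_pos: [0.6158, 0.2309, 0.0446]
tool_rot: [0.983, -0.184, -0.004, -0.001]
ft_force: [0.7, 0.7, -0.3]
gripper_width: 0.0226
```

Run:
```python
from h import *
c=lambda im,x,y,w,h,s:cv2.resize(im[y:y+h,x:x+w],None,fx=s,fy=s,interpolation=cv2.INTER_CUBIC)
b=c(r.get_image("scene")[:,:,::-1],250,115,80,80,7)
cv2.imwrite("pics/g6.png",b)
print(shift([.6163,.231,.044],np.radians(69)))
o=r.get_obs();P=o["tcp_pos"];print(P,o["gripper_width"],o["ft_force"])
```

```text
(array([ 0.01089499, -0.00638914,  0.09804571]), np.float64(-0.18054665720977953), array([-0.00738941,  0.00320395, -0.99996757]))
[0.61618257 0.23097665 0.04498128] 0.02242458668273401 [ 0.72299251  0.01377494 -0.43074857]
```

View pics/g6.png

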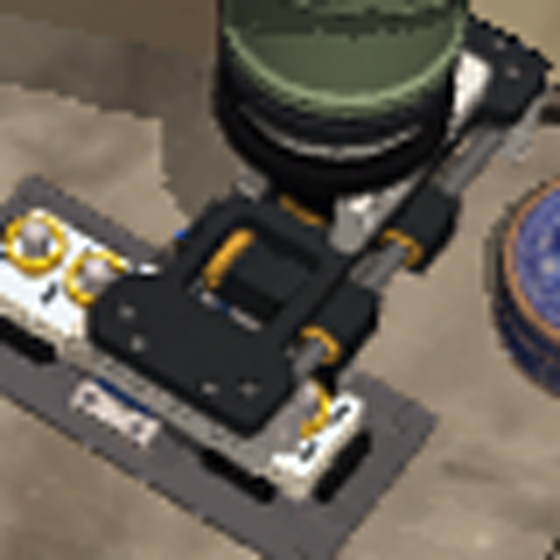

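>>> drive_tool(
  series=[0, 0, 0.1, 0, 1.8, 0, 0, 0.1, 0, 2.4, 0, 0, 0.1, 0, 3, 0, 0, 0.1, 0, 4, 0, 0, 0.1, 0, 4, 0, 0, -2, 0, 4, 0, 0, -5, 0, 5, 0, 0, -8, 0, 6, 0, 0, -8, 0, 7, 0, 0, -8, 0, 7],
)

```text
time_s: 7.8
tcp_pos: [0.6189, 0.2312, 0.1281]
tool_rot: [0.983, -0.184, -0.001, -0.002]
ft_force: [0.0, 0.3, 0.0]
gripper_width: 0.0632
```

Run:
```python
from h import *
print(shift([.5603,.253,.125],np.radians(69)))
o=r.get_obs();P=o["tcp_pos"];print(P,o["gripper_width"],o["ft_force"])
```

```text
(array([-6.25128385,  0.08744731,  0.32413029]), np.float64(-0.1812181505178632), array([-0.00133961,  0.0045732 , -0.99998865]))
[0.61890992 0.23121423 0.12806319] 0.06315075145669942 [0.01281966 0.29406183 0.01182002]
```

>>> drive_tool(
  series=[-6.2, 0.1, -4, -0.2, 8, -6.2, 0.1, -4, -0.2, 8, -6.2, 0.1, -4, -0.2, 8, -6.2, 0.1, -4, -0.2, 8, -6.2, 0.1, -4, -0.2, 8, -6.2, 0.1, -4, -0.2, 8, -6.2, 0.1, -4, -0.2, 8],
)

```text
time_s: 8.38
tcp_pos: [0.5607, 0.2518, 0.1666]
tool_rot: [0.983, -0.183, -0.002, -0.002]
ft_force: [0.7, 0.1, -0.1]
gripper_width: 0.0802
```

Run:
```python
from h import *
c=lambda im,x,y,w,h,s:cv2.resize(im[y:y+h,x:x+w],None,fx=s,fy=s,interpolation=cv2.INTER_CUBIC)
a=c(r.get_image("top")[:,:,::-1],145,130,80,100,5)
b=c(r.get_image("scene")[:,:,::-1],230,115,80,100,5)
cv2.imwrite("pics/g7.png",np.hstack([a,b]))
print(shift([.5603,.253,.07],np.radians(69)))
o=r.get_obs();P=o["tcp_pos"];print(P,o["gripper_width"],o["ft_force"])
```

```text
(array([-0.04934469, -0.0539495 ,  9.7094732 ]), np.float64(-0.028905888195816735), array([-0.00294737,  0.0040491 , -0.99998746]))
[0.56085316 0.25192623 0.16708997] 0.08015671312343733 [-0.56697557 -0.00559408  0.67065952]
```

View pics/g7.png

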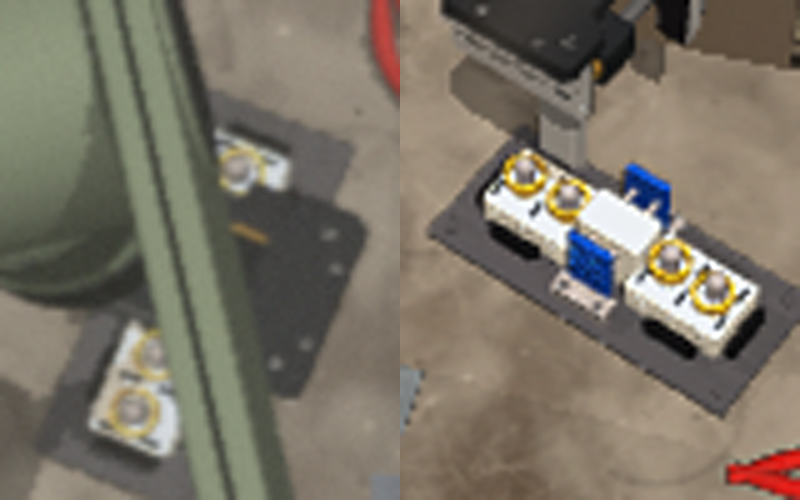

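>>> drive_tool(
  series=[0, -0.1, 3, 0, 8, 0, -0.1, 6, 0, 8, 0, -0.1, 9, 0, 8, 0, -0.1, 11, 0, 8, 0, -0.1, 13, 0, 8, 0, -0.1, 13.2, 0, 8, 0, -0.1, 13.2, 0, 8, 0, -0.1, 13.2, 0, 8],
)

```text
time_s: 9.15
tcp_pos: [0.5617, 0.2534, 0.0358]
tool_rot: [0.983, -0.183, -0.001, -0.002]
ft_force: [0.2, -0.3, 0.2]
gripper_width: 0.0801
```

Run:
```python
from h import *
c=lambda im,x,y,w,h,s:cv2.resize(im[y:y+h,x:x+w],None,fx=s,fy=s,interpolation=cv2.INTER_CUBIC)
b=c(r.get_image("scene")[:,:,::-1],230,105,80,80,7)
cv2.imwrite("pics/g8.png",b)
print(shift([.5600,.253,.035],np.radians(69)))
o=r.get_obs();P=o["tcp_pos"];print(P,o["gripper_width"],o["ft_force"])
```

```text
(array([-0.19685532,  0.14449505,  0.16601101]), np.float64(-0.042674321659963675), array([-1.55276202e-04,  4.82138080e-03, -9.99988365e-01]))
[0.56235636 0.25363376 0.03666282] 0.07990581319338158 [-0.43965554 -0.91146415 -0.27997513]
```

View pics/g8.png

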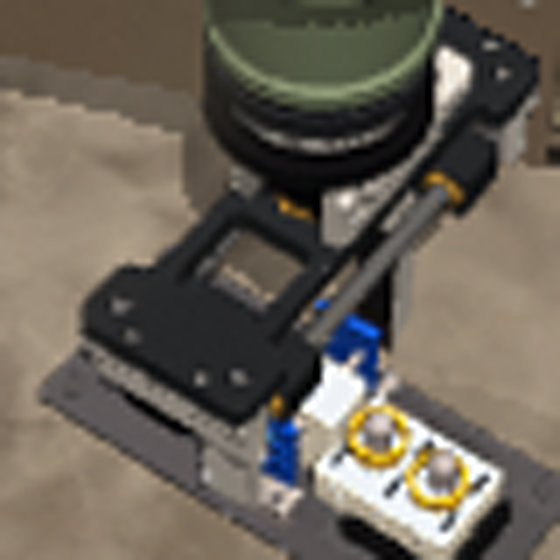

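>>> drive_tool(
  series=[-0.2, 0.1, 0.1, 0, 7, -0.2, 0.1, 0.1, 0, 6, -0.2, 0.1, 0.1, 0, 5.6, -0.2, 0.1, 0.1, 0, 5.3, -0.2, 0.1, 0.1, 0, 5.2, -0.2, 0.1, 0.1, 0, 5.2, -0.2, 0.1, 0.1, 0, 5.2],
  squeeze=30,
)

```text
time_s: 9.78
tcp_pos: [0.5607, 0.2537, 0.0366]
tool_rot: [0.983, -0.183, 0.0, -0.003]
ft_force: [-1.3, -0.2, 4.9]
gripper_width: 0.0521
```

Run:
```python
from h import *
for i in range(2):
    o=r.get_obs();P=o["tcp_pos"];print(P,o["gripper_width"],o["ft_force"],"tool",R.from_quat(o["tool_rot"]).inv().apply(o["ft_force"]),o["wrist_torque"]);r.get_image("top")
```

```text
[0.5607291  0.25373283 0.03656654] 0.05209536480058512 [-1.27579073 -0.16569034  4.88359183] tool [-1.1355298   0.58644083 -4.88581863] [0.08488815 0.21431787 0.02144444]
[0.56075308 0.25373378 0.03656863] 0.05235216958695989 [-0.67079295  0.6599405   5.17147612] tool [-0.86747236 -0.40317183 -5.16861626] [0.08515865 0.16196985 0.04963795]
```

>>> drive_tool(
  series=[0, 0, 0, 0, 4.9, 0, 0, 0, 0, 4.6, 0, 0, 0, 0, 4.3, 0, 0, 0, 0, 4.0, 0, 0, 0, 0, 3.6, 0, 0, 0, 0, 3.6, 0, 0, 0, 0, 3.6, 0, 0, 0, 0, 3.6],
)

```text
time_s: 10.55
tcp_pos: [0.5608, 0.2538, 0.0369]
tool_rot: [0.983, -0.183, 0.0, -0.003]
ft_force: [-0.6, -0.1, 5.4]
gripper_width: 0.0389
```

Run:
```python
from h import *
c=lambda im,x,y,w,h,s:cv2.resize(im[y:y+h,x:x+w],None,fx=s,fy=s,interpolation=cv2.INTER_CUBIC)
b=c(r.get_image("scene")[:,:,::-1],230,105,80,80,7)
cv2.imwrite("pics/g9.png",b)
for i in range(2):
    o=r.get_obs();P=o["tcp_pos"];print(P,o["gripper_width"],o["ft_force"],"tool",R.from_quat(o["tool_rot"]).inv().apply(o["ft_force"]),o["wrist_torque"]);r.get_image("top")
```

```text
[0.56080011 0.25386258 0.0369299 ] 0.03847755066058872 [-1.14876206  0.16395237  4.7973628 ] tool [-1.13521557  0.23257051 -4.79775167] [ 0.08651832  0.29756318 -0.03651929]
[0.56080336 0.25385749 0.0369305 ] 0.03877001791250229 [-1.23407888  0.65372881  5.06583534] tool [-1.39089736 -0.19557375 -5.06361089] [ 0.04623609  0.24979561 -0.01835921]
```

View pics/g9.png

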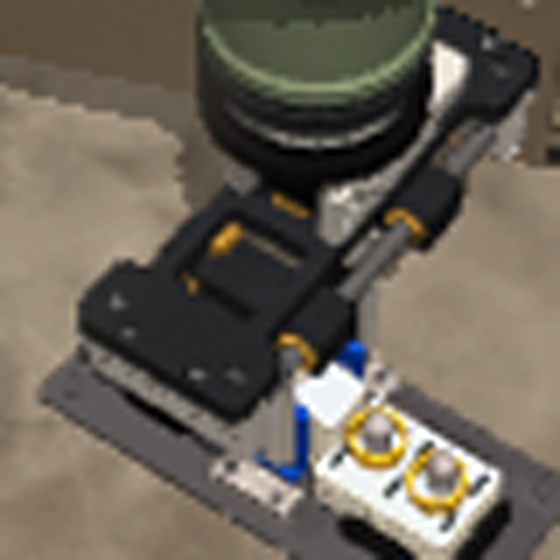

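>>> drive_tool(
  series=[0, 0, -0.2, 0, 3.6, 0, 0, -0.4, 0, 3.6, 0, 0, -0.6, 0, 3.6, 0, 0, -0.8, 0, 3.6, 0, 0, -1.0, 0, 3.6],
)

```text
time_s: 11.12
tcp_pos: [0.5603, 0.2536, 0.0464]
tool_rot: [0.983, -0.183, -0.0, -0.003]
ft_force: [0.3, -0.0, -3.6]
gripper_width: 0.0388
```

Run:
```python
from h import *
c=lambda im,x,y,w,h,s:cv2.resize(im[y:y+h,x:x+w],None,fx=s,fy=s,interpolation=cv2.INTER_CUBIC)
b=c(r.get_image("scene")[:,:,::-1],230,105,80,80,7)
cv2.imwrite("pics/g10.png",b)
o=r.get_obs();print(o["tcp_pos"],o["gripper_width"],o["ft_force"],o["wrist_torque"])
```

```text
[0.5607773  0.2537448  0.04706974] 0.03821447098664762 [ 0.60260938  0.05213139 -2.71161661] [ 0.05859566 -0.02776538 -0.00020535]
```

View pics/g10.png

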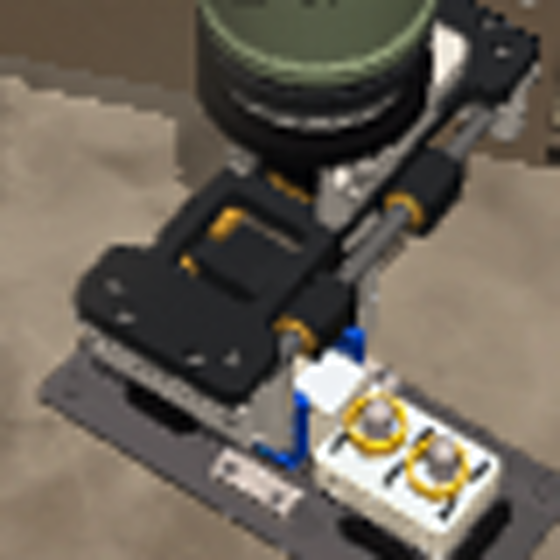

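>>> drive_tool(
  series=[0, 0, -0.5, 0, 3.6, 0, 0, -1.2, 0, 3.6, 0, 0, -2.2, 0, 3.6, 0, 0, -3.4, 0, 3.6, 0, 0, -4.8, 0, 3.6, 0, 0, -6.4, 0, 3.6, 0, 0, -8, 0, 3.6, 0, 0, -9.2, 0, 3.6, 0, 0, -9.8, 0, 3.6, 0, 0, -10, 0, 3.6],
)

```text
time_s: 12.0
tcp_pos: [0.5619, 0.2535, 0.1495]
tool_rot: [0.983, -0.183, 0.002, -0.004]
ft_force: [0.2, 0.2, -3.4]
gripper_width: 0.0388
```

>>> drive_tool(
  series=[0, 0, 0, 0, 3.6, 0, 0, 0, 0, 3.6, 0, 0, 0, 0, 3.6, 0, 0, 0, 0, 3.6],
)

```text
time_s: 12.33
tcp_pos: [0.5611, 0.2533, 0.1483]
tool_rot: [0.983, -0.183, 0.001, -0.003]
ft_force: [0.5, 0.2, -2.6]
gripper_width: 0.0389
```

Run:
```python
from h import *
c=lambda im,x,y,w,h,s:cv2.resize(im[y:y+h,x:x+w],None,fx=s,fy=s,interpolation=cv2.INTER_CUBIC)
t=r.get_image("top")[:,:,::-1];s=r.get_image("scene")[:,:,::-1]
cv2.imwrite("pics/g11.png",np.hstack([c(t,140,130,90,110,4),c(s,220,80,100,110,4)]))
cv2.imwrite("pics/g12.png",s)
o=r.get_obs();print(o["time_s"],o["tcp_pos"],o["gripper_width"],o["ft_force"],o["wrist_torque"],o["tool_rot"])
```

```text
12.4333 [0.56133603 0.25338239 0.1485536 ] 0.03873577053102681 [ 0.14473964  0.20454128 -3.37553227] [ 0.00828795  0.03686172 -0.02478828] [ 0.98318108 -0.18260102  0.00105199 -0.00327535]
```

View pics/g11.png

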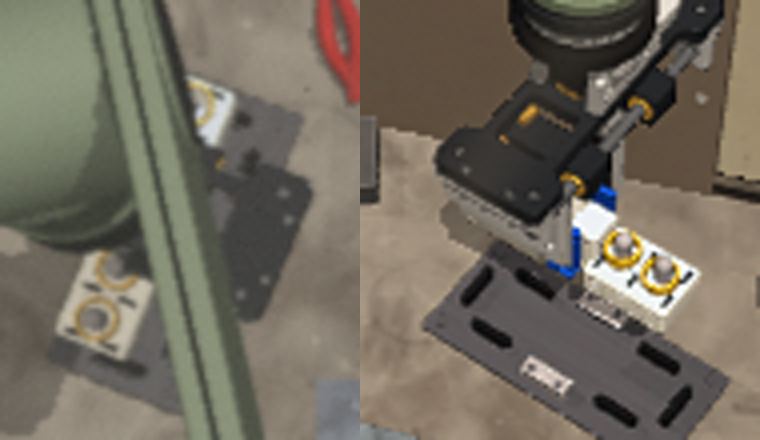

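View pics/g12.png

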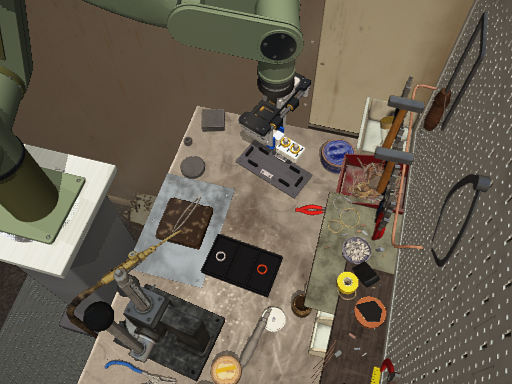

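Run:
```python
from plant import r
print(r.close_job())
```

```text
the job is handed in; nothing more can be done
None
```

The brass ring is on the empty post, and the carrier is out of the dock, held by its pinched catches. I handed the job in at about 12.4 s.

- **Ring:** I took the brass ring from the tray's middle compartment, lowered it onto post_4 without feeling any resistance, and let go. A picture after release shows it seated level with the other three.
- **Carrier:** I closed both catches fully; the finger opening read 38.9 mm, where 40 mm is fully pinched. I then lifted the carrier about 11 cm. The wrist force during the lift was about 3 N, which matches the carrier's weight, so it came out freely.
- **Last pictures:** The carrier looks level and well clear of the dock. The arm hides part of each view, so I saw all four rings only by combining the two cameras, with two rings visible in each. The copper and steel rings are still in their compartments, and nothing else in view had moved.
- **Disagreements:** The tool was up to 0.7° off vertical during the work and about 0.4° off in the final pose. The two cameras differed by about 1.5 mm on the dock's centre and about 2.5 mm on the brass ring. No check failed.

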